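# Lock the slide set in its stand and draw the sprung slide to the pointer

### The arm

A 7-joint arm with a two-finger parallel gripper is mounted at the origin on the work surface; the furniture and walls round the work are solid. World frame = base frame: x ahead of the robot, y to its left, z up, the work surface at z = 0. Lengths are in m, angles in rad, forces in N, time in s.
With the tool pointing down it reaches from about 0.425 to 0.95 m from the base axis. Payload 4.7 kg.
Tool frame: the origin (TCP) lies between the finger pads; the fingertips stand 25 mm ahead of it and the grasp point (between the pads) lies 6 mm ahead of it; z points along the fingers, y is the line along which they close (so a half turn about z gives the same grasp; the last joint's range is limited). The gripper opens to 85 mm and grips with 20 to 120 N. Pads are 22 mm wide; open, the fingers measure 114 mm over their backs; the gripper's body (76 mm by 85 mm) begins 54 mm behind the grasp point. The pads swing forward as they close: fully open they stand 13 mm farther back than shut.
Start: joints at [1.161, 0.469, -0.049, 1.532, 0.024, 1.141, -0.082], TCP at [0.251, -0.627, 0.256] pointing down, gripper open.
Joint ranges: [-2.59, 2.59], [-0.33, 1.99], [-1.39, 1.29], [0.1, 2.45], [-1.04, 4.18], [0.21, 1.99], [-2.66, 2.66]. Speed limits (rad/s): [2.57, 2.57, 3.14, 3.14, 3.14, 3.14, 3.14].

### API

Orientations are given as a 3x3 rotation matrix whose columns are the frame's x, y, z axes.
In Python, from rig import * gives the robot as it stands. Calls block until the motion is done:
- movep(position, orientation): joint-space move of the TCP to a pose.
- move_l(position, attitude=None, feed=0.15, until_force=None): straight line of the TCP; attitude=None keeps the orientation; feed is the mean speed in m/s. With until_force (N) it stops when the force on the tool has changed by that much, and returns True; else False.
- move_joints(angles): joint-space move.
- command_gripper(opening, newtons=None): finger opening in m; newtons is the grip in N (None keeps the last); returns when the fingers have stopped.
- sleep(seconds).
- inverse_kinematics(position, orientation): joint angles nearest the present ones, or None.
- sense(): the state.
- camera(name): name is "scene" or "top"; returns (picture, depth): 420x560x3 uint8, red, green, blue; 420x560 float32, m along the optical axis (not along the pixel's ray), 0 where there is no reading.
- camera_params(name): a dict with "K" (3x3 intrinsics, pixels), "dist" ([k1, k2, p1, p2, k3] as OpenCV has them; the pictures are not rectified), "position" and "rotation" of the camera in the world. Camera axes: x right, y down, z forward; pixel columns grow to the right and rows downward; lengths in m; the calibration is good to about 2 mm. A picture is of the moment at which its call begins. camera_params takes no time and is no camera call.
A pose or a line that the arm cannot do raises Unreachable and nothing moves.
- finish_job(): hands the job in; it is judged then, once.
The state is a dict: "time_s": time; "joint_pos": joint angles; "qd": joint speeds; "joint_efforts": joint torques, N m; "position": TCP position; "tcp_rot": TCP orientation; "wrist_force": force on the tool from outside, world axes, zero at the start; "ft_torque": the same for the moment, N m; "finger_gap": finger opening in m; "gripper_force": force on a finger pad.
Only numpy, scipy, OpenCV 4.12 (cv2) and the standard library are available. Lean on these libraries where they do the work, as an engineer would, in place of code of your own. Each camera call takes 0.05 s, during which the arm holds its last target. There are 200 camera calls.

### The job

The spring-return tuning slide stands loose in its fitting stand: first swing the lever of the stand's lock ring clockwise (seen from above) as far as it goes, to the locked mark, so that the set cannot lift out, while the slide stays fully home. Then grip the slide by the bow on top and draw it straight up against its spring until the bead round its ferrules is level with the tip of the pointer on the gauge post. Finish while still holding it there, so that the stop nut can be set; leave the pointer and the things lying around where they are.

Things in the scene. Friction and masses are not known exactly. Their poses are not given: they have to be found in the camera images.
- slide_stand: fixed bench stand: round grey cast base 148 mm across and 12 mm high, with a tongue on its -y side that carries a gauge post 10 mm thick and 178 mm high, 92 mm from the centre. Origin: underside of the base, on the axis of the ring and of the slide set. Its yaw is the yaw of the whole stand
- lock_ring (a joint): angle of the steel lock ring (115 mm across, top 32 mm above the bench) about the stand's vertical axis: grows clockwise seen from above, stiff to turn (about 0.12 N m), has no spring and stays where left; 0 to 0.2 at the start (open), 1.047 rad = stop, where the line cut in the ring's top meets the longer line on the base's rim (locked mark; a dot there marks open), on the stand's -x side. When locked its two inward lugs cover the two ears of the set's foot
- lever_grip (a point): middle of the upright round black grip (17 mm thick, from 32 to 77 mm above the bench) at the end of the lock ring's lever, 105 mm from the ring's axis; below it the lever's flat boss and bar reach up to about 35 mm above the bench. The point is 56 mm above the bench. Its x, y axes turn with the ring; in the stand's frame the lever points to 110 degrees (counted from +x towards +y) at joint value 0 and to 50 degrees when locked
- ring_axis (a point): point on the vertical axis of the lock ring and the slide set, at the height of lever_grip
- slide_set: the loose slide set (0.45 kg with its slide): brass foot with two ears along its x axis, two upright nickel outer tubes 15 mm thick, up to 97 mm above the bench, with a spring barrel between them. Origin: underside of the foot, 12 mm above the bench when seated; unlocked it lifts out of the stand before the spring gives; locked it can rise 2 to 3 mm until its ears meet the lugs
- slide (a joint): how far the sprung slide is drawn up out of the set (m): 0 = fully home, 0.055 = its own stop. The spring pulls it home with about 4.4 N plus 0.2 N per mm, to which 1 N of weight is added
- bow (a point): centre of the brass tube, 13 mm thick, at the top of the slide's U-shaped bow; 135 mm above the bench when home. The bow is 53 mm wide over all and stands in the y-z plane of the slide (this point's axes): its tube runs along y here, so it is pinched across x. The bow is open below this point for 23 mm, down to a thin cross brace
- bead (a point): centre of the raised bead (19 mm across, 4 mm high) round the ferrule of the slide's leg on the pointer's side: 20 mm to the -y side of the slide's axis and 29.5 mm below bow; it moves with the slide
- pointer_tip (a point): tip of the dark needle pointer (level, 47 mm long) that points along the stand's +y at the slide's leg; the tip lies 35 mm to the -y side of the slide's axis and 5 mm clear of the bead; its height was set beforehand, 130 to 155 mm above the bench, and stays as clamped
- mouthpiece: plated mouthpiece, 38 x 38 x 83 mm, a bystander standing to the right of the stand; origin under its centre
- ferrule_a: turned brass ferrule, 25 mm across, 22 mm high, a bystander in front of the stand; origin under its centre
- ferrule_b: turned brass ferrule, 27 mm across, 22 mm high, a bystander in front of the stand; origin under its centre
- screwdriver: screwdriver with a clear and blue handle, 212 mm long along its y axis, 27 mm high, a bystander lying in front of the stand; origin under its centre
- flat_file: flat file with a wooden handle, 273 mm long along its y axis, a bystander; origin under its centre
- cork_jar: small jar with a yellow lid, 54 mm across, 70 mm high, a bystander; origin under its centre
Things that resemble listed ones, but are neither listed nor needed, are in the scene too. There is more than one size of the slide_set; the job needs the larger.

How it is judged:
By the outcome, as a careful person would: the job done as asked, in the order asked, and still so for the second after the job is handed in, while the arm keeps its last pose, push and grip.
It also fails if it takes over 46 s, if anything falls off the work surface, if the arm or the gripper's body presses on something with over 40 N, if the wrist force passes 120 N, or if a joint passes its speed limit or range.

## Working session

There is one attempt and no reset: what is moved stays moved. The work goes in short steps, each a Python script; the robot and the scene stay as the last script left them, time stands still between calls to the robot, and variables do not carry over. Pictures are saved under pics/ and viewed, at most 10 in all, crops included, and the job is handed in when it is done.

```bash
mkdir -p pics; ls
python3 - <<'E'
from rig import *
import numpy as np,cv2
for n in ("top","scene"):
    p,d=camera(n); np.savez(n+"0.npz",p=p,d=d); cv2.imwrite(f"pics/{n}0.png",p[:,:,::-1])
    c=camera_params(n); print(n,{k:np.round(v,4).tolist() for k,v in c.items()})
print(sense()["time_s"])
E
```

```text
pics
top {'K': [[388.5932, 0.0, 275.5506], [0.0, 388.5932, 209.7673], [0.0, 0.0, 1.0]], 'dist': [-0.0874, 0.0, 0.0, 0.0, 0.0], 'position': [0.3947, 0.1221, 1.0202], 'rotation': [[0.0054, -0.9933, 0.1157], [-0.9996, -0.0087, -0.028], [0.0288, -0.1155, -0.9929]]}
scene {'K': [[393.6452, 0.0, 281.4398], [0.0, 393.6452, 212.4101], [0.0, 0.0, 1.0]], 'dist': [-0.0485, 0.0, 0.0, 0.0, 0.0], 'position': [-0.1815, 0.652, 0.6471], 'rotation': [[-0.6345, -0.4092, 0.6557], [-0.7729, 0.3466, -0.5316], [-0.0098, -0.8441, -0.5361]]}
0.1
```

View pics/top0.png

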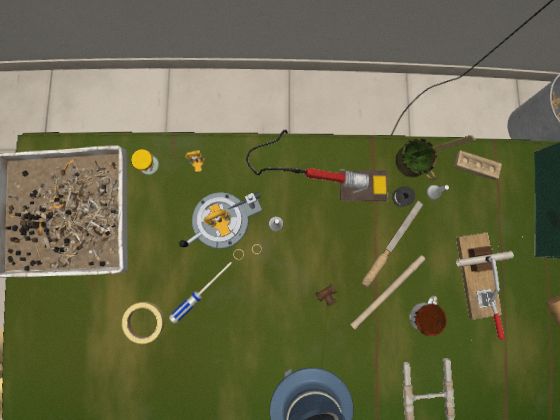

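View pics/scene0.png

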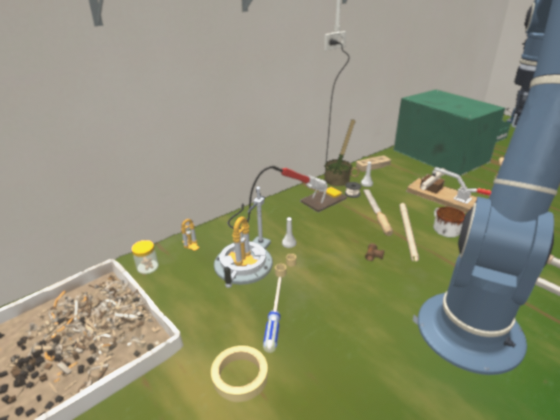

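The top view shows the stand at about (220,220), its lever knob at (184,243) and its gauge post at (250,203). The scene view shows the same stand at (243,250) with its post at (260,215). Slide sets: the one in the stand at top (220,217) / scene (240,235), and a loose small one at top (195,160) / scene (188,233). I choose the one in the stand. Next is the close crop to check that.

Run:
```python
import numpy as np,cv2
a=np.load("top0.npz")["p"][140:270,165:295]; b=np.load("scene0.npz")["p"][170:300,185:315]
f=lambda i:cv2.resize(i,(400,400),interpolation=cv2.INTER_CUBIC)
f=lambda i:cv2.resize(i,(400,400),interpolation=cv2.INTER_CUBIC)
cv2.imwrite("pics/crop1.png",np.hstack([f(a),f(b)])[:,:,::-1])
d=np.load("scene0.npz")["d"]; print(np.round(d[205:275:5,215:285:5],3))
```

```text
[[1.951 1.971 1.982 2.016 2.034 2.059 2.078 1.08  0.98  0.988 1.25  1.244
  1.244 1.241]
 [1.962 1.988 2.008 2.016 1.221 1.209 1.222 0.962 1.217 1.006 1.22  1.22
  1.223 1.216]
 [1.973 1.997 1.199 1.2   1.187 1.196 1.194 1.195 1.193 1.016 1.196 1.198
  1.197 1.198]
 [1.182 1.178 1.177 1.173 1.175 0.92  0.94  1.17  1.174 1.02  1.168 1.17
  1.178 1.177]
 [1.155 1.155 1.152 1.142 0.919 1.155 0.953 1.154 1.15  1.027 1.148 1.151
  1.149 1.148]
 [1.136 1.134 1.134 1.133 0.915 0.942 0.958 1.133 1.135 1.039 1.127 1.129
  1.125 1.127]
 [1.115 1.117 1.117 1.111 0.921 0.928 0.964 1.112 1.11  1.047 1.111 1.107
  1.106 1.103]
 [1.097 1.093 1.09  1.092 0.928 0.935 0.975 1.092 1.07  1.057 1.069 1.07
  1.088 1.087]
 [1.078 1.071 1.07  1.018 0.939 0.948 0.982 1.02  1.02  1.052 1.052 1.07
  1.069 1.068]
 [1.058 1.053 1.001 1.014 0.948 0.951 0.991 1.032 1.005 0.999 1.032 1.049
  1.052 1.052]
 [0.    0.984 0.995 1.007 0.96  0.954 0.986 1.003 0.988 0.991 0.982 1.018
  1.034 1.031]
 [1.002 0.971 0.967 0.968 0.967 0.963 0.985 0.987 0.985 0.965 0.975 0.999
  1.016 1.017]
 [0.984 0.982 0.952 0.953 0.982 0.968 0.974 0.966 0.95  0.961 0.979 0.984
  0.999 0.97 ]
 [0.97  0.967 0.871 0.878 0.939 0.939 0.939 0.941 0.952 0.967 0.966 0.977
  0.959 0.951]]
```

View pics/crop1.png

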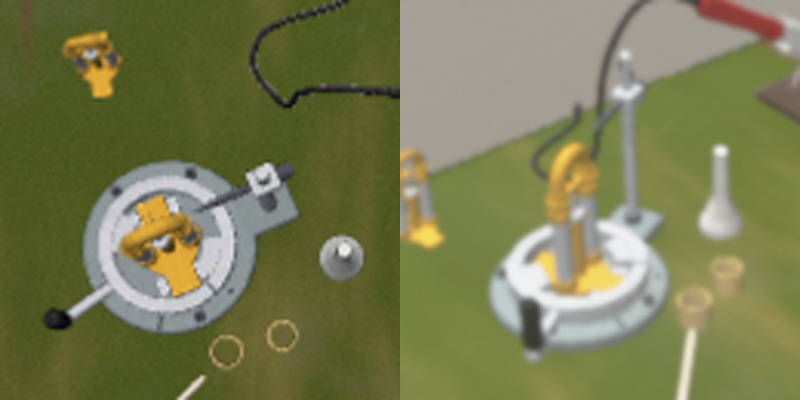

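The crop confirms the choice. The large set is in the stand, with the bow at crop (160,240) left and (572,180) right. The pointer runs from the clamp at crop (265,180) to its tip near (195,210), and the lever knob is at (57,320). The loose set at crop (95,60) is the small decoy. Now I measure.

```bash
cat > h.py <<'E'
from rig import *
import numpy as np,cv2
from scipy.optimize import least_squares
def rays(n,px):
    c=camera_params(n); K=np.array(c["K"]);R=np.array(c["rotation"])
    u=cv2.undistortPoints(np.array(px,float).reshape(-1,1,2),K,np.array(c["dist"])).reshape(-1,2)
    return np.array(c["position"]),np.c_[u,np.ones(len(u))]@R.T
def plane(n,px,z):
    o,d=rays(n,px); return o+d*((z-o[2])/d[:,2])[:,None]
def proj(n,P):
    c=camera_params(n);R=np.array(c["rotation"]); P=np.atleast_2d(P)
    q=(P-np.array(c["position"]))@R
    return cv2.projectPoints(q,np.zeros(3),np.zeros(3),np.array(c["K"]),np.array(c["dist"]))[0].reshape(-1,2)
def cloud(n,d):
    v,u=np.mgrid[:420,:560]; o,r=rays(n,np.c_[u.ravel(),v.ravel()]); return (o+r*d.ravel()[:,None]).reshape(420,560,3)
def circ(P,w=.002):
    f=lambda q:np.hypot(P[:,0]-q[0],P[:,1]-q[1])-q[2]
    return least_squares(f,[*P[:,:2].mean(0),.07],loss="soft_l1",f_scale=w).x
E
python3 - <<'E'
from h import *
for n in("top","scene"):
    z=np.load(n+"0.npz");p=z["p"];C=cloud(n,z["d"]);hsv=cv2.cvtColor(p,cv2.COLOR_RGB2HSV)
    c0=plane(n,[[219,220]] if n=="top" else [[243,262]],.012)[0]
    near=np.hypot(C[...,0]-c0[0],C[...,1]-c0[1])<.14
    green=(hsv[...,0]>30)&(hsv[...,0]<60)&(hsv[...,1]>110)
    bench=near&green; print(n,"c0",c0.round(3),"bench z",np.median(C[bench][:,2]).round(4))
    m=near&(hsv[...,1]<70)&(hsv[...,2]>70)
    # outer rim of base: contour of grey blob
    mm=cv2.morphologyEx((m|(near&(C[...,2]>.008)&~green)).astype(np.uint8),cv2.MORPH_OPEN,np.ones((7,7)))
    cn=max(cv2.findContours(mm,cv2.RETR_EXTERNAL,cv2.CHAIN_APPROX_NONE)[0],key=cv2.contourArea).reshape(-1,2)
    P=plane(n,cn,.012); r=np.hypot(*(P[:,:2]-c0[:2]).T); print("base fit",circ(P[(r<.082)]).round(4),len(cn))
    dark=near&(hsv[...,2]<60)&(C[...,2]>.03)
    k,l,s,ce=cv2.connectedComponentsWithStats(dark.astype(np.uint8))
    for i in range(1,k):
        if s[i,4]>5: print("dark",s[i],ce[i].round(1),np.median(C[l==i],0).round(3))
    br=near&(hsv[...,0]>12)&(hsv[...,0]<28)&(hsv[...,1]>130)&(C[...,2]>.125)&(C[...,2]<.16)
    print("bow",br.sum(),C[br].mean(0).round(4),[plane(n,[ce],.141).round(4)[0] for ce in [np.argwhere(br)[:,::-1].mean(0)]])
    po=near&(C[...,2]>.15)&(np.hypot(C[...,0]-c0[0],C[...,1]-c0[1])>.05)
    print("post",po.sum(),np.median(C[po],0).round(4),C[po][:,2].max().round(3))
E
```

```text
top c0 [0.484 0.241 0.012] bench z 0.0015
base fit [0.4858 0.2385 0.0721] 219
dark [179 240   9   7  45] [183.  243.5] [0.42  0.319 0.076]
bow 104 [0.4854 0.2368 0.1366] [array([0.4849, 0.2363, 0.141 ])]
post 26 [0.5223 0.1545 0.1762] 0.18
scene c0 [0.478 0.244 0.012] bench z -0.0006
base fit [0.475  0.2498 0.0708] 241
bow 77 [0.4779 0.2454 0.1336] [array([0.4684, 0.2513, 0.141 ])]
post 41 [0.519  0.1584 0.1642] 0.177
```

Run:
```python
import numpy as np,cv2
a=np.load("top0.npz")["p"][180:250,215:265]; b=np.load("scene0.npz")["p"][180:250,225:275]
f=lambda i:cv2.resize(i,(400,560),interpolation=cv2.INTER_CUBIC)
cv2.imwrite("pics/crop2.png",np.hstack([f(a),f(b)])[:,:,::-1])
```

```text
(no output)
```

View pics/crop2.png

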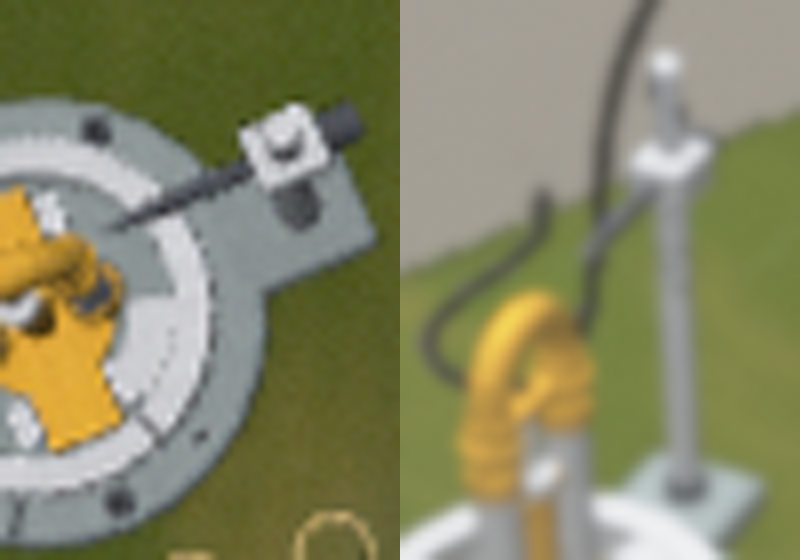

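Crop2 shows the pointer tip in the top view at about pixel (228,208.7). In the scene view the pointer leaves the clamp at about (258,201) and runs down-left to about (248,212), where the soldering-iron cable passes behind it. I'll separate the two by depth.

Run:
```python
from h import *
c=np.array([.4855,.2385]); post=np.array([.5223,.1545]); u=(post-c)/np.linalg.norm(post-c); print("dist",np.linalg.norm(post-c),"yaw",np.degrees(np.arctan2(u[0],-u[1])))
# top: post base on ground & pointer ray directions
for z in(.130,.1425,.155):
    t=plane("top",[[228.1-.5,208.7-.5],[256.5,195.5]],z)[:,:2]; e=t[0]-c
    print("z",z,"top tip-c r",np.linalg.norm(e).round(4),"ang->yaw",np.degrees(np.arctan2(e[0],-e[1])).round(1))
    print("  scene tip",proj("scene",[*(c+.035*u),z]).round(1),"post",proj("scene",[*post,z]).round(1),"top tip",proj("top",[*(c+.035*u),z]).round(1))
print("post top",proj("scene",[*post,.178]).round(1),"post foot",proj("scene",[*post,.012]).round(1),"bow top",proj("scene",[*c,.1415]).round(1))
p=np.load("scene0.npz")["p"].astype(int); d=np.load("scene0.npz")["d"]
print("depth rows 198..225, cols 243..262")
for v in range(198,226): print(v,*(f"{x:4.0f}" for x in d[v,243:262]*1000))
g=cv2.cvtColor(p.astype(np.uint8),cv2.COLOR_RGB2GRAY)
print("grey")
for v in range(198,226): print(v,*(f"{x:3d}" for x in g[v,243:262]))
```

```text
dist 0.09170736066423457 yaw 23.657996998762698
z 0.13 top tip-c r 0.0347 ang->yaw 26.7
  scene tip [[247.5 213.8]] post [[259.1 203. ]] top tip [[228.  208.9]]
z 0.1425 top tip-c r 0.0352 ang->yaw 23.7
  scene tip [[247.3 209.5]] post [[258.9 198.8]] top tip [[227.5 208.2]]
z 0.155 top tip-c r 0.0357 ang->yaw 20.7
  scene tip [[247.  205.1]] post [[258.7 194.5]] top tip [[227.  207.6]]
post top [[258.3 186.5]] post foot [[260.8 240.3]] bow top [[239.6 216.9]]
depth rows 198..225, cols 243..262
198 2039 2066 2059 2063 2077 2076 1071 1070 1074 2090 2091 2101 2102  996  986  985  985  989  998
199 2046 2059 2051 2060 2067 2072 1073 1071 1073 2101 2097  996  990  994  989  989  992  992  990
200 2062 2054 2064 2074 2067 2081 1075 1073 1075 2103 2096  991  988  988  988  988  988  986  988
201 2055 2057 2074 2067 2077 2075 1079 1075 1081 2106 2115  990  985  984  990  987  985  987  992
202 2060 2071 2064 2071 2089 2082 1080 1077 2094 2102 1265  989  991  987  987  989  985  982  990
203 2062 2072 2070 2075 2079 2083 1075 1081 1260 1258 1263    0  989  985  987  988  985  985  990
204 12
[... 3716 characters left out ...]
 106  88  89 109 118 119 120 121 122 128 140 151 152 143 130
218 154 135 124 114 100  85  93 110 119 119 120 121 122 127 140 152 155 145 132
219 133 121 115 108  92  84  98 113 119 118 120 120 121 126 137 151 155 147 132
220 117 111 109 101  86  87 106 117 119 119 119 120 120 124 135 149 155 147 132
221 112 110 110 103  93  95 110 119 120 119 118 119 119 122 133 148 155 147 133
222 118 117 117 114 110 108 115 119 119 118 119 119 120 122 133 147 154 147 133
223 131 128 127 125 126 122 119 119 120 119 119 119 119 122 132 147 154 148 134
224 144 142 139 135 135 131 124 120 120 119 119 120 121 123 132 146 153 148 135
225 154 151 146 140 139 140 130 121 119 120 120 120 121 123 131 145 153 148 136
```

Run:
```python
from h import *
c=np.array([.4855,.2385]); u=np.array([np.sin(np.radians(23.7)),-np.cos(np.radians(23.7))]); n=np.array([u[1],-u[0],0])
def vp(px):
    o,r=rays("scene",px); t=((np.r_[c,0]-o)@n)/(r@n); P=o+r*t[:,None]; return np.c_[(P[:,:2]-c)@u,P[:,2]]
d=np.load("scene0.npz")["d"]
for v in range(206,213):
    k=np.arange(243,256)[(d[v,243:256]>.9)&(d[v,243:256]<.985)]; print(v,k.mean(),vp([[k.mean(),v]]).round(4), len(k))
m=(d[175:245,250:268]>.95)&(d[175:245,250:268]<1.06)
for i in list(range(5,16))+[35,45,55]: 
    k=np.flatnonzero(m[i])+250
    if len(k): print("post row",175+i,k.min(),k.max(),d[175+i,k].mean().round(3),vp([[k.mean(),175+i]]).round(4))
C=cloud("scene",d)
s=(C[...,2]>.09)&(C[...,2]<.17)&(np.hypot(*(C[...,:2]-c).transpose(2,0,1))<.035)
r,q=np.nonzero(s); print("bow mask rows",r.min(),r.max(),"cols",q.min(),q.max())
for v in range(r.min(),r.min()+32,2): print(v,q[r==v].min(),q[r==v].max(),C[v,q[r==v],2].mean().round(4),vp([[q[r==v].min(),v],[q[r==v].max(),v]]).round(4).tolist())
```

```text
206 253.5 [[0.0644 0.1362]] 4
207 252.5 [[0.0595 0.136 ]] 4
208 251.5 [[0.0546 0.1358]] 4
209 250.5 [[0.0497 0.1356]] 4
210 249.5 [[0.0449 0.1354]] 2
211 248.5 [[0.0401 0.1352]] 2
212 247.0 [[0.0332 0.1363]] 1
post row 180 255 256 1.048 [[0.0801 0.2016]]
post row 181 254 256 1.049 [[0.0776 0.2001]]
post row 182 254 255 1.051 [[0.075  0.1985]]
post row 183 253 255 1.05 [[0.0725 0.197 ]]
post row 184 253 255 1.053 [[0.0723 0.1944]]
post row 185 252 254 1.053 [[0.0674 0.194 ]]
post row 186 252 254 1.053 [[0.0672 0.1914]]
post row 187 252 259 1.011 [[0.0799 0.1823]]
post row 188 251 259 1.011 [[0.0766 0.1812]]
post row 189 253 259 0.991 [[0.0832 0.1751]]
post row 190 251 259 1.004 [[0.0778 0.175 ]]
post row 210 250 260 0.998 [[0.0791 0.1161]]
post row 220 258 261 1.023 [[0.09   0.0791]]
post row 230 258 261 1.042 [[0.0876 0.0487]]
bow mask rows 212 242 cols 233 248
212 247 247 0.1352 [[0.0332, 0.1363], [0.0332, 0.1363]]Traceback (most recent call last):
  File "<stdin>", line 15, in <module>
    return umr_minimum(a, axis, None, out, keepdims, initial, where)
ValueError: zero-size array to reduction operation minimum which has no identity
```

```bash
cat >> h.py <<'E'
c=np.array([.4855,.2385]); YAW=np.radians(23.7)
def down(a):  # tool z down, y along world angle a
    y=np.array([np.cos(a),np.sin(a),0]); z=np.array([0,0,-1.]); return np.c_[np.cross(y,z),y,z]
def grip_pose(deg,sgn,z):
    a=np.radians(deg); return np.r_[c+.105*np.array([np.cos(a),np.sin(a)]),z],down(a+sgn*np.pi/2)
E
python3 - <<'E'
from h import *
for s in(1,-1):
    print("s",s)
    for d,z in((129,.25),(129,.066),(100,.066),(73,.066)):
        q=inverse_kinematics(*grip_pose(d,s,z)); print(d,z,None if q is None else np.round(q,2))
for b in(0,np.pi):
    for z in(.25,.143,.20):
        q=inverse_kinematics(np.r_[c,z],down(YAW+b)); print("bow",b,z,None if q is None else np.round(q,2))
E
```

```text
s 1
129 0.25 [ 0.15  0.48 -1.17  1.85  0.48  1.14  2.64]
129 0.066 [ 0.1   0.84 -1.18  2.    0.96  1.01  2.26]
100 0.066 [ 0.08  0.91 -1.19  1.88  0.98  1.08  1.81]
73 0.066 [ 0.1   0.96 -1.19  1.79  0.99  1.13  1.42]
s -1
129 0.25 [ 0.12  0.44 -1.1   1.85  0.44  1.12 -0.46]
129 0.066 [-0.13  0.62 -0.8   2.01  0.64  0.77 -0.63]
100 0.066 [-0.1   0.71 -0.84  1.89  0.7   0.86 -1.13]
73 0.066 [-0.1   0.74 -0.79  1.8   0.66  0.89 -1.49]
bow 0 0.25 [ 0.3   0.48 -1.11  1.82  0.47  1.14 -0.55]
bow 0 0.143 [ 0.29  0.68 -1.15  1.92  0.73  1.04 -0.77]
bow 0 0.2 [ 0.29  0.56 -1.13  1.87  0.57  1.08 -0.64]
bow 3.141592653589793 0.25 [ 0.33  0.51 -1.17  1.82  0.51  1.16  2.55]
bow 3.141592653589793 0.143 [ 0.3   0.69 -1.18  1.92  0.75  1.05  2.35]
bow 3.141592653589793 0.2 [ 0.32  0.59 -1.17  1.87  0.61  1.1   2.47]
```

Run:
```python
from h import *
q=np.array(sense()["joint_pos"]); q[0]=-.62; q[2]=0
move_joints(q); s=sense(); print(s["time_s"],np.round(s["position"],3),np.round(s["tcp_rot"],2).tolist())
for sg in(1,-1):
    for d,z in((129,.25),(129,.066),(100,.066),(73,.066)):
        k=inverse_kinematics(*grip_pose(d,sg,z)); print(sg,d,z,None if k is None else np.round(k,2))
for b in(0,np.pi):
        k=inverse_kinematics(np.r_[c,.143],down(YAW+b)); print("bow",b,None if k is None else np.round(k,2))
```

```text
3.6917 [0.577 0.351 0.256] [[-0.52, 0.85, 0.01], [0.85, 0.52, -0.02], [-0.02, -0.0, -1.0]]
1 129 0.25 [ 0.15  0.48 -1.17  1.85  0.48  1.14  2.64]
1 129 0.066 [-1.5   0.79  1.11  2.09 -0.95  0.9  -2.3 ]
1 100 0.066 [-0.28  0.62 -0.57  1.9   0.47  0.76  2.2 ]
1 73 0.066 [-0.31  0.64 -0.48  1.81  0.4   0.79  1.86]
-1 129 0.25 [-0.67  0.24 -0.07  1.89  0.02  1.02 -0.07]
-1 129 0.066 [-0.68  0.48 -0.06  2.04  0.05  0.62 -0.1 ]
-1 100 0.066 [-0.73  0.54  0.03  1.93 -0.03  0.67 -0.51]
-1 73 0.066 [-0.74  0.59  0.12  1.84 -0.1   0.72 -0.86]
bow 0 [-0.55  0.38  0.01  1.97 -0.01  0.79 -0.11]
bow 3.141592653589793 [ 0.3   0.69 -1.18  1.92  0.75  1.05  2.35]
```

Natural posture. Using sign −1 for the lever, I grip it and sweep.

Run:
```python
from h import *
P=lambda d,z:grip_pose(d,-1,z)
movep(*P(129,.16)); command_gripper(.06,20)
hit=move_l(P(129,.066)[0],feed=.1,until_force=8); print("descend hit",hit)
command_gripper(0,20); s=sense(); print("t",s["time_s"],"gap",s["finger_gap"],np.round(s["wrist_force"],1),np.round(s["position"],3))
if .012<s["finger_gap"]<.022 and not hit:
    for d in(120,110,100,90,80):
        move_l(*P(d,.066),feed=.08); s=sense(); print(d,np.round(s["wrist_force"],1),np.round(s["position"],4),round(s["finger_gap"],4))
    print("stop",move_l(*P(66,.066),feed=.03,until_force=10))
    s=sense(); e=s["position"][:2]-c; print("end ang",np.degrees(np.arctan2(e[1],e[0])),np.hypot(*e),np.round(s["wrist_force"],1),s["time_s"],s["finger_gap"])
```

```text
descend hit False
t 6.3917 gap 0.015958613674907314 [ 0.  -0.7  3.8] [0.42  0.32  0.067]
120 [ 1.4 -0.5  4.9] [0.4336 0.3298 0.0665] 0.0158
110 [ 0.7 -1.1  5.6] [0.45   0.3371 0.0665] 0.0162
100 [-0.  -1.4  7.3] [0.4675 0.3415 0.0665] 0.0159
90 [-0.5 -2.3  7. ] [0.4856 0.3428 0.0665] 0.0164
80 [-0.7 -2.2  8.4] [0.5037 0.3408 0.0665] 0.0157
stop True
end ang 75.6439311810774 0.1036848953149293 [-1.  -0.8  5.7] 8.7417 0.016046546277488624
```

Run:
```python
from h import *
P=lambda d,z:grip_pose(d,-1,z)
for i in range(2):
    print("stop",move_l(*P(67,.0665),feed=.02,until_force=15))
    s=sense(); e=s["position"][:2]-c; print("ang",np.degrees(np.arctan2(e[1],e[0])),np.round(s["wrist_force"],1),np.round(s["ft_torque"],2),s["time_s"])
p,d=camera("top"); np.savez("top1.npz",p=p,d=d)
sc,_=camera("scene")
f=lambda i:cv2.resize(i,(400,400),interpolation=cv2.INTER_CUBIC)
cv2.imwrite("pics/lock1.png",np.hstack([f(p[170:270,170:270]),f(sc[190:300,190:300])])[:,:,::-1])
```

```text
stop True
ang 75.66177808195148 [-1.8 -0.3  5.5] [-0.12  0.07  0.1 ] 9.15
stop True
ang 75.66873680498955 [-2.9 -1.   5.2] [-0.1   0.01  0.25] 9.55
```

View pics/lock1.png

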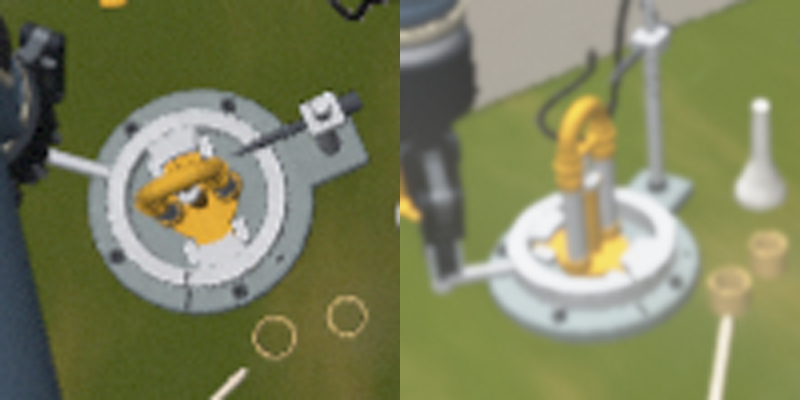

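The ring line and the long rim line meet at crop (187,285), the -x side. The lugs cover the ears and the stop repeats at the same angle, so it is locked. Next I release and measure the bow's centre and yaw.

Run:
```python
from h import *
command_gripper(.06)
p0=sense()["position"].copy(); move_l([p0[0],p0[1],.20],feed=.2)
for n in("top0.npz","top1.npz"):
    z=np.load(n);C=cloud("top",z["d"]); hsv=cv2.cvtColor(z["p"],cv2.COLOR_RGB2HSV)
    m=(np.hypot(C[...,0]-c[0],C[...,1]-c[1])<.045)&(C[...,2]>.115)&(hsv[...,0]>10)&(hsv[...,0]<30)&(hsv[...,1]>120)
    m2=m&(C[...,2]>.132)
    for mm in(m,m2):
        px=np.argwhere(mm)[:,::-1]; Q=plane("top",px,.138); (ce,sz,an)=cv2.minAreaRect((Q[:,:2]*1000).astype(np.float32)); w,v=np.linalg.eigh(np.cov(Q[:,:2].T)); l=v[:,1]
        print(n,len(px),Q[:,:2].mean(0).round(4),"rect",np.round(ce,1),np.round(sz,1),"yaw",np.degrees(np.arctan2(l[0],-l[1])).round(1))
s=sense();print(s["time_s"])
```

```text
top0.npz 122 [0.4845 0.2365] rect [484.3 237.1] [15.5 52.6] yaw -154.5
top0.npz 86 [0.4851 0.2378] rect [485.2 237.8] [12.4 40.6] yaw -153.9
top1.npz 123 [0.4846 0.2368] rect [484.7 236.8] [15.2 51.8] yaw -156.0
top1.npz 92 [0.485  0.2382] rect [485.  238.3] [12.4 41.6] yaw -155.6
10.9583
```

```bash
cat >> h.py <<'E'
b=np.array([.485,.238]); RB=down(np.radians(25))
def snap(k):
    p,d=camera("scene"); t,_=camera("top"); np.savez(f"scene_{k}.npz",p=p,d=d)
    cv2.imwrite(f"pics/{k}.png",np.hstack([cv2.resize(p[175:265,210:280],(440,566),interpolation=cv2.INTER_CUBIC),cv2.resize(t[180:250,215:260],(360,566),interpolation=cv2.INTER_CUBIC)])[:,:,::-1])
E
python3 - <<'E'
from h import *
movep(np.r_[b,.22],RB)
print("hit",move_l(np.r_[b,.143],feed=.1,until_force=6))
command_gripper(0,60); s=sense(); print(s["time_s"],"gap",s["finger_gap"],np.round(s["wrist_force"],1),np.round(s["position"],4))
if .010<s["finger_gap"]<.016:
    f0=s["wrist_force"].copy() if hasattr(s["wrist_force"],"copy") else np.array(s["wrist_force"])
    for dz in(.0,.004,.012,.027):
        if dz: move_l(np.r_[s["position"][:2],s["position"][2]+dz],feed=.04)
        q=sense(); print(dz,np.round(q["position"],4),np.round(q["wrist_force"],1),round(q["finger_gap"],4))
    snap("draw1"); print(sense()["time_s"])
E
```

```text
hit False
13.1667 gap 0.010985312464001888 [-1.5 -0.4  4.6] [0.4849 0.2379 0.1434]
0.0 [0.4849 0.2379 0.1434] [-1.5 -0.4  4.6] 0.011
0.004 [0.4844 0.2377 0.1468] [-0.8 -0.6 -5. ] 0.0111
0.012 [0.4845 0.2377 0.1553] [-1.1  0.3 -6.5] 0.011
0.027 [0.4845 0.2377 0.1703] [-2.   0.  -9.8] 0.0108
14.4
```

View pics/draw1.png

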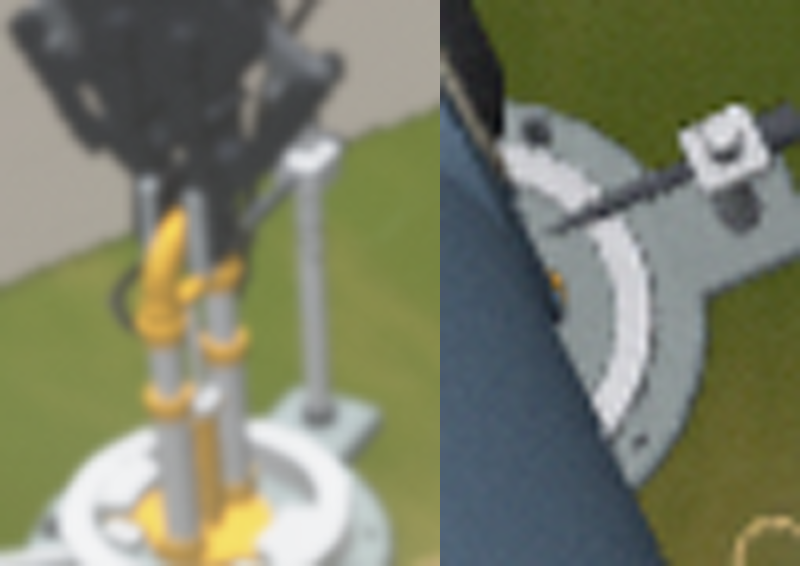

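The slide is drawn and the set is held down by the lugs. The pointer is at crop (245,225) and the pointer-side ferrule is at crop (225,275–345). I compare the ferrule edge profile with the home picture to calibrate heights against the known 105.5 mm.

Run:
```python
from h import *
cc=b; u=np.array([np.sin(np.radians(25)),-np.cos(np.radians(25))]); n=np.array([u[1],-u[0],0])
def vp(px):
    o,r=rays("scene",px); t=((np.r_[cc,0]-o)@n)/(r@n); P=o+r*t[:,None]; return np.c_[(P[:,:2]-cc)@u,P[:,2]]
print("tip",vp([[246.8,212.3]]).round(4),"ptr",vp([[249.5,210],[251.5,208]]).round(4))
A=np.load("scene0.npz")["p"].astype(int);B=np.load("scene_draw1.npz")["p"].astype(int)
for nm,I,z in(("home",A,.1055),("draw",B,.1324)):
    print(nm,"pred bead px",proj("scene",[*(cc+.02*u),z]).round(1),"+y bead",proj("scene",[*(cc-.02*u),z]).round(1))
    Y=(I[...,0]-I[...,2])  # yellowness
    for v in range(212,244):
        print(v,*(f"{x:4d}" for x in Y[v,230:254]))
```

```text
tip [[0.0321 0.1359]] ptr [[0.0452 0.135 ]
 [0.0553 0.1351]]
home pred bead px [[245.1 225.2]] +y bead [[236.6 233.8]]
212   28   34   39   42   44   42   38   33   24   19   28   41   48   49   49   48   43   30   14   10   24   41   49   51
213   40   44   44   44   43   35   25   21   20   27   40   48   50   51   49   48   44   35   20   16   29   43   50   52
214   47   46   42   38   32   24   19   22   29   39   49   54   53   52   50   49   47   39   24   22   37   47   50   51
215   49   43   33   24   21   20   27   38   44   52   59   65   64   60   55   51   49   41   24   25   41   49   51   51
216   47   36   23   19   22   29   39   50   60   75   94  104  100   86   70   58   51   40   25   27   43   50   51   51
217   39   26   21   27   37   43   51   68   95  121  136  141  136  115   89   68   51   35   21   25   42   51   52   51
218   28   21   31   41   48   51   66  100  139  149  150  148  140  117   95   74   50   27   16   25   42   49   52   52
219   22   32   43   50   53   60   92  137  152  154  151  142  123  100   84   72   53   28   17   30   44   50
[... 6312 characters left out ...]
   83   92   52   11   -3   -4    0    8    4   -1    7   26   45   50   48   39
239   53   55   68   95  113  107  101  102   99   80   35    5   -1   -2    4    8    3    0    6   23   41   47   40   24
240   54   53   59   73   90  100  104  101   89   66   34   14    9   11   11    5    0   -1    5   19   32   34   24    9
241   53   52   52   54   59   67   71   70   59   47   41   39   40   40   26    6   -1    0    2    9   15   15    7   -3
242   50   45   36   30   28   29   32   31   25   28   47   66   75   67   37    8   -1   -2   -1    0    1    0   -2   -6
243   35   24   15   10    7    5    7    7    6   13   40   74   89   79   42   11   -1   -2   -3   -3   -2   -2   -2   -4
```

Run:
```python
from h import *
s=sense(); p=np.array(s["position"]); move_l([p[0],p[1],.1735],feed=.02); sleep(.3)
s=sense(); print(np.round(s["position"],4),np.round(s["wrist_force"],1),s["finger_gap"],s["time_s"])
I=np.mean([camera("scene")[0].astype(float) for _ in range(8)],0); np.savez("scene_f.npz",p=I)
A=np.load("scene0.npz")["p"].astype(float);B=np.load("scene_draw1.npz")["p"].astype(float)
up=8
def big(J): return cv2.resize((J[...,0]-J[...,2]).astype(np.float32),None,fx=up,fy=up,interpolation=cv2.INTER_CUBIC)
def match(T,J,box,nm):
    x0,x1,y0,y1=box; t=big(T)[y0*up:y1*up,x0*up:x1*up]; S=big(J)[(y0-14)*up:(y1+3)*up,(x0-3)*up:(x1+3)*up]
    r=cv2.matchTemplate(S,t,cv2.TM_CCOEFF_NORMED); _,v,_,l=cv2.minMaxLoc(r); print(nm,"dx,dy",l[0]/up-3,l[1]/up-14,"corr",round(v,3))
for nm,J in(("draw1",B),("final",I)):
    match(A,J,(230,239,230,239),nm+" +y ferrule"); match(A,J,(238,243,226,234),nm+" brace"); match(A,J,(242,252,222,228),nm+" -y bead")
match(B,I,(230,252,214,234),"draw1->final all")
u=np.array([np.sin(np.radians(25)),-np.cos(np.radians(25))])
for z in(.1055,.1324,.1356): print(z,proj("scene",[*(b+.02*u),z]).round(2),proj("scene",[*(b-.02*u),z]).round(2),"tip",proj("scene",[*(b+.035*u),z]).round(2))
Y=(I[...,0]-I[...,2]).astype(int)
for v in range(210,222): print(v,*(f"{x:4d}" for x in Y[v,238:254]))
E=cv2.resize(I[195:240,225:265].astype(np.uint8),(533,600),interpolation=cv2.INTER_CUBIC); cv2.imwrite("pics/final1.png",E[:,:,::-1])
```

```text
[0.4844 0.2376 0.1734] [ -2.3  -0.8 -10.5] 0.010818393548630012 15.0083
draw1 +y ferrule dx,dy -0.75 -10.0 corr 0.972
draw1 brace dx,dy 3.0 -9.875 corr 0.758
draw1 -y bead dx,dy 2.0 -7.25 corr 0.495
final +y ferrule dx,dy -0.875 -11.125 corr 0.978
final brace dx,dy 3.0 -11.0 corr 0.765
final -y bead dx,dy 1.625 -8.375 corr 0.502
draw1->final all dx,dy -0.125 -0.75 corr 0.976
0.1055 [[245.05 225.18]] [[236.58 233.81]] tip [[248.09 222.08]]
0.1324 [[244.39 215.95]] [[235.76 224.41]] tip [[247.48 212.91]]
0.1356 [[244.31 214.83]] [[235.66 223.28]] tip [[247.41 211.8 ]]
210  138   69    8   -5   -4   -2   -1    0    1    4    5    3    8   25   41   50
211  133   61    6   -5   -5   -3   -2   -1    0    1    4    8   18   37   48   53
212  122   54    6   -5   -5   -3   -2    0    1    3    5   11   24   42   51   54
213  108   49    6   -5   -5   -3   -1    3   10   15   12   16   30   45   52   54
214   96   43    5   -6   -5   -2    3   17   36   41   28   25   39   49   52   53
215   86   38    4   -5   -4    1   18   46   70   74   52   35   44   51   52   53
216   79   40   12    3    4   17   48   83  102   97   66   40   45   52   53   53
217   82   62   47   39   35   47   81  109  117   98   59   35   44   52   53   53
218  105  111  111   98   81   78   96  108  103   79   43   30   44   51   53   53
219  133  144  142  127   96   85   88   87   75   55   32   32   45   52   53   53
220  138  145  137  103   68   55   54   50   40   29   27   38   48   52   53   53
221  128  126   96   58   31   19   15   13   11   13   25   43   50   52   53   53
```

View pics/final1.png

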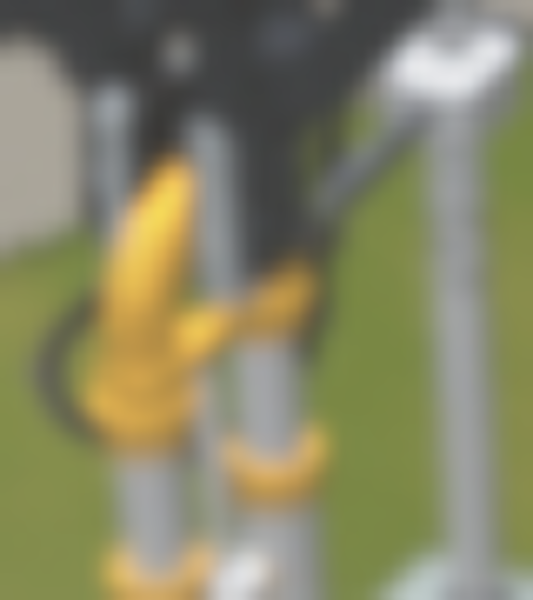

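Run:
```python
from h import *
for n in("scene0","scene_draw1","scene_f"):
    I=np.load(n+".npz")["p"].astype(float)
    lo,hi=(229,239) if n=="scene0" else ((219,229) if "draw" in n else (218,228))
    # left edge position of +y leg per row: leg colour has high R vs green bench
    out=[]
    for v in range(lo,hi):
        r=I[v,226:237,0]; k=np.flatnonzero((r[:-1]<150)&(r[1:]>=150)); out.append((v,round(226+k[0]+(150-r[k[0]])/(r[k[0]+1]-r[k[0]]),2)) if len(k) else None)
    print(n,out)
d,_=None,None
p,d=camera("scene"); D0=np.load("scene0.npz")["d"]
for nm,D,lo in(("home",D0,229),("now",d,218)):
    print(nm,[(v,int(228+np.flatnonzero((D[v,228:240]>.8)&(D[v,228:240]<.97))[0])) for v in range(lo,lo+12)])
for nm,D,lo in(("home-y",D0,220),("now-y",d,210)):
    print(nm,[(v,int(240+np.flatnonzero((D[v,240:254]>.8)&(D[v,240:254]<.985))[-1])) for v in range(lo,lo+14)])
```

```text
scene0 [(229, np.float64(232.76)), (230, np.float64(232.57)), (231, np.float64(232.45)), (232, np.float64(232.12)), (233, np.float64(231.77)), (234, np.float64(231.39)), (235, np.float64(231.23)), (236, np.float64(231.46)), (237, np.float64(232.0)), (238, np.float64(232.12))]
scene_draw1 [(219, np.float64(231.9)), (220, np.float64(231.66)), (221, np.float64(231.43)), (222, np.float64(231.13)), (223, np.float64(231.0)), (224, np.float64(230.88)), (225, np.float64(230.82)), (226, np.float64(230.87)), (227, np.float64(231.21)), (228, np.float64(231.78))]
scene_f [(218, np.float64(232.08)), (219, np.float64(231.93)), (220, np.float64(231.72)), (221, np.float64(231.31)), (222, np.float64(230.9)), (223, np.float64(230.62)), (224, np.float64(230.49)), (225, np.float64(230.69)), (226, np.float64(231.38)), (227, np.float64(232.27))]
home [(229, 234), (230, 234), (231, 234), (232, 233), (233, 233), (234, 233), (235, 233), (236, 233), (237, 234), (238, 233), (239, 233), (240, 233)]
now [(218, 233), (219, 233), (220, 233), (221, 233), (222, 232), (223, 232), (224, 232), (225, 232), (226, 232), (227, 233), (228, 233), (229, 234)]
home-y [(220, 246), (221, 246), (222, 247), (223, 247), (224, 247), (225, 248), (226, 248), (227, 248), (228, 248), (229, 248), (230, 248), (231, 248), (232, 248), (233, 248)]
now-y [(210, 250), (211, 248), (212, 247), (213, 247), (214, 247), (215, 247), (216, 248), (217, 247), (218, 247), (219, 247), (220, 246), (221, 246), (222, 247), (223, 247)]
```

The bead peak on the near leg is at row 224.0, and level with the pointer would be 224.1, so it matches to within about a millimetre. I am holding there and handing in.

Run:
```python
from rig import *
s=sense(); print(s["position"],s["wrist_force"],s["finger_gap"],s["gripper_force"],s["time_s"]); print(finish_job())
```

```text
[0.48448241 0.23766574 0.17343544] [ -2.11772285  -0.58095936 -10.03938677] 0.010828408862755825 58.31560368184 15.4583
the job is handed in; nothing more can be done
None
```

I turned the lock ring to its stop at the locked mark, drew the slide up about 30 mm, and handed the job in at 15.5 s still holding it there; by the camera, the bead is level with the pointer tip to within about 1 mm.

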